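Drive out the stuck axle pin and take the guide roller off its fork

ROBOT

A 6-joint arm with a two-finger parallel gripper is mounted at the origin on the work surface. World frame = base frame: x ahead of the robot, y to its left, z up, the work surface at z = 0. Lengths are in m, angles in rad, forces in N, time in s.
With the tool pointing down it reaches from about 0.375 to 0.975 m from the base axis. Payload 3.8 kg.
Tool frame: the origin (TCP) lies at the very end of the fingers, on their centre line; the grasp point (between the pads) lies 19 mm behind it; y points along the fingers, x is the direction in which the jaws open and shut, and the axes are right-handed (so a half turn about y gives the same grasp; the last joint's range is limited). The gripper opens to 85 mm and grips with 20 to 120 N. Pads are 22 mm wide; open, the fingers measure 114 mm over their backs; the gripper's body (76 mm by 85 mm) begins 54 mm behind the grasp point. The pads swing forward as they close: fully open they stand 13 mm farther back than shut.
Start: joints at [1.079, 0.264, 1.604, -0, 1.274, -0.037], TCP at [0.297, 0.606, 0.231] pointing down, gripper open.
Joint ranges: [-2.63, 2.63], [-0.94, 2.18], [0.31, 2.57], [-1.31, 4.45], [0, 2.66], [-2.55, 2.55]. Speed limits (rad/s): [2.57, 2.57, 3.14, 3.14, 3.14, 3.14].

INTERFACE

Orientations are given as a rotation vector (axis times angle).
In Python, from workcell import bot, cams gives the robot as it stands.
- The arm moves only by the tool play_rows, never from a script. Its argument "motion" is a list of rows, each a list of 2 entries, a list of its own where there are three numbers: the shift along the world's x, y, z normalised to -1 to 1, where 1 is 400 mm, then the turn, a rotation vector about the world's x, y, z normalised to -1 to 1, where 1 is pi/4 rad. In form: [[[tx, ty, tz], [ax, ay, az]], ...]. A call has 1 to 10 rows; each row is the pose to reach, as a shift and turn from the pose commanded when the call began; what a row does not reach only later rows make up. A row lasts 1/8 s, in which the tool goes at most 62.5 mm and 10.7 degrees, less where a joint would pass 70% of its speed; a pose out of reach is approached as far as the arm can. A call with a number of a shift or a turn outside -1 to 1 is refused whole. A call with a gripper value outside its range is refused whole. "gripper" is the closure, from 0 (fully open) to 1 (shut), set as the call begins (left out, the last holds). The fingers move at their own pace and stop on an object; "squeeze" is the grip in N (left out, the last holds). Time passes only in rows, so rows that repeat a pose let the fingers close. It gives the time, the measured TCP pose, the force and the opening at its end, in the units of the state.
- bot.read_state(): the state, without advancing time (a new reading comes with each control period).
- cams.read_camera(name): name is "scene" or "side" or "wrist"; returns (picture, depth): 384x512x3 uint8, red, green, blue; 384x512 float32, m along the optical axis (not along the pixel's ray), 0 where there is no reading.
- cams.calibration(name): a dict with "mtx" (3x3 intrinsics, pixels), "R" (3x3) and "t" (3): a world point X has camera coordinates R X + t; the wrist camera has in their place "tool_from_camera" (4x4, takes a point from camera to tool coordinates, whose origin is the TCP and whose axes are the tool frame's). Camera axes: x right, y down, z forward; pixel columns grow to the right and rows downward; lengths in m; the calibration is good to about 2 mm. A picture is of the moment at which its call begins: read the wrist's pose just before it. calibration takes no time and is no camera call.
- bot.finish_job(): hands the job in, once; it reports no verdict.
Trained networks look in the newest picture that a camera, given by its name, has taken for a name from the list of things; names that differ only in an ending like _2 or _b are one class to them, and where a whole thing is asked for, a point or a joint stands for the part that bears it (a point fixed in the world has none). Each returns a list of dicts, best first, with "conf" (0 to 1); they miss things now and then, are a little off and sometimes report something else, mostly with a low value. They report only what shows in the picture. A call takes as long as a camera call. They do not tell look-alikes from the thing itself.
- cams.recognise(camera, label): "xyz" ([x, y, z] in m, in the coordinates of the camera as it stood for that picture, good to about 4 mm: the middle of the surface that is visible of it).
- cams.regions_of(camera, label): "mask" (384x512 bool, what is visible of it).
- cams.mark_of(camera, label): "xyz" ([x, y, z] in m, in the coordinates of the camera as it stood for that picture, good to about 4 mm: a listed point, or the origin of a listed thing).
The state is a dict: "time": time; "q": joint angles; "joint_vel": joint speeds; "joint_torque": joint torques, N m; "tool_pos": TCP position; "tcp_rot": TCP orientation; "wrist_force": force on the tool from outside, world axes, zero at the start; "torque": the same for the moment, N m; "width": opening from 0.0 (shut) to 1.0 (fully open).
Only numpy, scipy, OpenCV 4.12 (cv2) and the standard library are available. Lean on these libraries where they do the work, as an engineer would, in place of code of your own. Each camera call takes 0.05 s, during which the arm holds its last target.

TASK

The wire guide roller has to come off its fork bracket, but its axle pin is stuck. With the drift punch (the tool with the long thin round shank, not the chisel) drive the pin out from its plain end, through the fork, until it is clear of the roller; do not pull or push the pin with the gripper. Then lay the punch down flat on its rest or on the bench, lift the roller out and set it in the empty steel tray without dropping it, leaving the chisel, hammer and bottle where they are.

Things in the scene. Friction and masses are not known exactly. Their poses are not given: they have to be found in the camera images.
- fork: Steel fork bolted to the bench. Origin on the bench under the roller; x level along the axle, the way the pin is driven; z up. Foot 150 x 90 x 10 mm. Two cheeks, 12 mm thick, 40 wide (y), top z 122: entry cheek x -35 to -23, far cheek x 23 to 35 with a 34 mm boss out to x 53. Axle axis y 0, z 100; 16 mm bore through both cheeks and boss. Pedestal with rails (top z 75, y +-17) under the roller.
- bore_mouth (a point): Centre of the entry mouth of the bore, on the outer face of the entry cheek (fork x -35, y 0, z 100 mm); axes as the fork.
- axle_pin (a joint): Travel of the stuck pin along fork +x (m). At 0 its head sits on the boss and its plain end is 4 mm proud of the entry cheek; starts at 0 to 0.012 (plain end up to 8 mm inside the bore). Takes about 10 N plus 40 N per m/s and stays where left. From 0.062 the plain end is out of the gap between the cheeks, so the roller can be lifted; stop at 0.078, still held in the boss.
- roller: Aluminium guide roller, narrow groove round its middle, 56 mm diameter, 42 long, bore 18, about 0.28 kg. Origin at its centre, x along its axle. Rests on rails in the 46 mm gap between the cheeks, axis at z 100; the pin through its bore locks it. Once free, pinch it from above across its diameter (along fork y), where it overhangs the cheeks by 8 mm a side, and lift.
- punch: Steel drift punch, about 0.25 kg: round handle 20 mm diameter, 100 long, a shoulder (8 mm), then a round shank 9 mm diameter, 90 long. Origin on its axis at the middle of the handle; x along the axis to the tip (148 mm away; butt 50 mm behind). It can roll about x. Lies level on rest_a, axis at z 36 mm.
- punch_tip (a point): Centre of the flat end of the punch's shank.
- rest_a: Fixed dark wooden rest of the punch: base 96 x 56 x 8 mm, two V blocks, each 18 mm long, centred 36 mm before and behind the origin along x, tops at z 37, 41 mm wide. Origin on the bench under the middle. A 20 mm handle in the Vs has its axis at z 36 along the rest's x; fingers fit between the V blocks.
- rest_b: The same kind of rest, holding the chisel. The two rests swap places from start to start.
- chisel: Bystander: cold chisel, round 20 mm body, flat 26 mm wide blade, 159 mm long, lying on rest_b. Origin on its axis at 50 mm from the butt, x to the blade.
- tray: Empty fixed steel tray, 220 (x) x 170 (y) x 35 mm high, walls and floor 4 mm. Origin on the bench under its middle.
- oil_bottle: Bystander: white bottle, 56 mm diameter, 130 mm high, standing. Origin at the centre of its underside.
- hammer: Bystander: hammer, wooden handle and steel head, about 270 mm long, lying on the bench; x from handle to head.
- pin_end (a point): Plain steel axle pin, 14 mm diameter, lying along fork x, with a round head of 26 mm diameter and 9 mm thickness on the boss side. This point is the centre of its plain end (entry side); the underside of the head is 92 mm along +x.
Not all that is in view belongs to the job. Several things have the shape of the roller; the one meant has the colours described above.

How it is judged:
By the outcome, as a careful person would: the job done as asked, in the order asked, and still so for the second after the job is handed in, with the robot touching nothing.
It also fails if it takes over 64 s, if anything falls off the work surface, if the arm or the gripper's body presses on something with over 40 N, if the wrist force passes 120 N, or if a joint passes its speed limit or range.

## Working session

There is one attempt and no reset: what is moved stays moved. The work goes in short steps, Python scripts to look and compute and a tool call to move; the robot and the scene stay as the last step left them, time stands still between calls to the robot, and variables do not carry over. Pictures are saved under pics/ and viewed, and the job is handed in when it is done.

Besides the shell and the picture viewer there is one more tool, called as name([rows], argument=value, ...), one row to a line, values as JSON. play_rows: Moves the arm, as the interface text tells. Its arguments: {"type":"object","properties":{"motion":{"type":"array","items":{"type":"array"}},"gripper":{"type":"number"},"squeeze":{"type":"number"}},"required":["motion"]}

```bash
ls; mkdir -p pics
python3 - <<'E'
from workcell import bot, cams
import cv2, numpy as np
print(bot.read_state())
for n in ["scene","side","wrist"]:
    p,d=cams.read_camera(n)
    cv2.imwrite(f"pics/{n}0.png",p[:,:,::-1]); np.save(f"pics/{n}0d.npy",d)
    c=cams.calibration(n); print(n,{k:np.round(v,3).tolist() for k,v in c.items()})
E
```

```text
pics
{'time': 0.0, 'q': array([ 1.07909499e+00,  2.64779167e-01,  1.60541289e+00,  1.44615206e-05,
        1.27372432e+00, -3.68763430e-02]), 'joint_vel': array([ 2.64776391e-05,  2.49582149e-03,  1.92592204e-03,  1.14027461e-03,
       -3.80229279e-04,  7.88144135e-04]), 'joint_torque': array([ 5.52282727e-04, -5.15117884e+01, -3.67305851e+01,  7.46442311e-05,
        1.31824269e-02,  1.61514441e-05]), 'tool_pos': array([0.29615497, 0.60571616, 0.22992353]), 'tcp_rot': array([-1.39186022, -0.86647765,  0.86979322]), 'wrist_force': array([ 0.6671272 , -0.53398684, -0.3729036 ]), 'torque': array([-0.02232268,  0.04303721, -0.02385395]), 'width': 0.9979671879437674}
scene {'mtx': [[493.257, 0.0, 268.913], [0.0, 493.257, 191.566], [0.0, 0.0, 1.0]], 'R': [[-0.825, 0.565, -0.021], [0.401, 0.559, -0.726], [-0.398, -0.607, -0.688]], 't': [0.463, -0.173, 1.718]}
side {'mtx': [[366.582, 0.0, 254.675], [0.0, 366.582, 193.82], [0.0, 0.0, 1.0]], 'R': [[0.712, -0.702, -0.019], [-0.386, -0.369, -0.845], [0.586, 0.609, -0.534]], 't': [-0.401, 0.291, 0.719]}
wrist {'mtx': [[330.515, 0.0, 256.267], [0.0, 330.515, 185.826], [0.0, 0.0, 1.0]], 'tool_from_camera': [[1.0, 0.001, 0.001, -0.0], [-0.001, -0.312, 0.95, -0.143], [0.001, -0.95, -0.312, 0.08], [0.0, 0.0, 0.0, 1.0]]}
```

View pics/scene0.png

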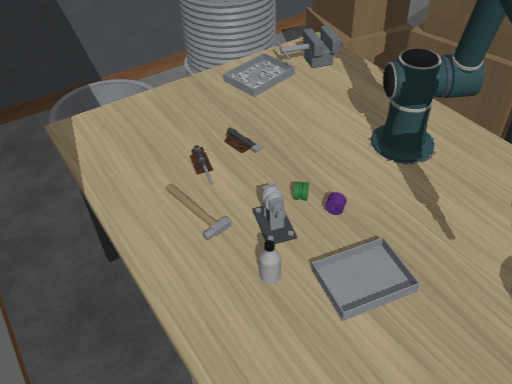

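View pics/side0.png

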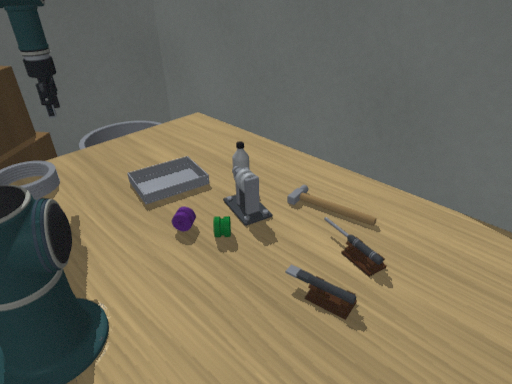

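View pics/wrist0.png

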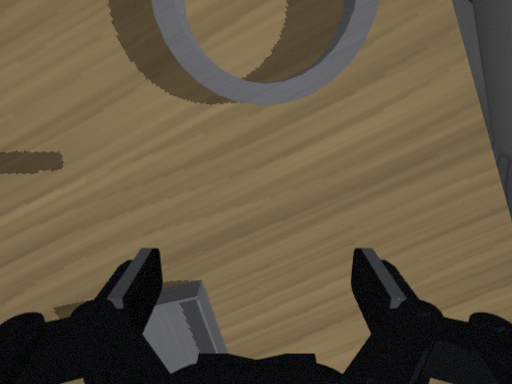

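The scene picture shows the fork with the aluminium roller at about (272,210). There are roller look-alikes in green (300,190) and purple (336,203). The punch is the long thin shank at (203,163) and the chisel is the flat blade at (242,140). The tray is at (363,277), the bottle at (270,262) and the hammer at (200,210).

```bash
cat > h.py <<'E'
from workcell import bot, cams
import cv2, numpy as np
from scipy.spatial.transform import Rotation as Ro
def towld(n,P,st=None):
    c=cams.calibration(n); P=np.asarray(P,float)
    if n=="wrist":
        T=np.array(c["tool_from_camera"]); Pt=P@T[:3,:3].T+T[:3,3]
        return Pt@Ro.from_rotvec(st["tcp_rot"]).as_matrix().T+st["tool_pos"]
    R=np.array(c["R"]);t=np.array(c["t"]); return (P-t)@R
def cloud(n,d,st=None):
    K=np.array(cams.calibration(n)["mtx"]); v,u=np.mgrid[0:384,0:512]
    P=np.stack([(u-K[0,2])/K[0,0]*d,(v-K[1,2])/K[1,1]*d,d],-1)
    return towld(n,P.reshape(-1,3),st).reshape(384,512,3)
def proj(n,X,st=None):
    c=cams.calibration(n);K=np.array(c["mtx"]);X=np.atleast_2d(X)
    if n=="wrist":
        T=np.linalg.inv(np.array(c["tool_from_camera"]))
        Xt=(X-st["tool_pos"])@Ro.from_rotvec(st["tcp_rot"]).as_matrix()
        C=Xt@T[:3,:3].T+T[:3,3]
    else: C=X@np.array(c["R"]).T+np.array(c["t"])
    p=C@K.T; return p[:,:2]/p[:,2:]
E
python3 - <<'E'
from h import *
np.set_printoptions(precision=4,suppress=True)
st=bot.read_state()
print(Ro.from_rotvec(st["tcp_rot"]).as_matrix())
for n in ["scene","side"]:
    p,d=cams.read_camera(n); W=cloud(n,d)
    for l in ["fork","bore_mouth","pin_end","roller","punch","punch_tip","rest_a","chisel","tray","oil_bottle","hammer"]:
        r=cams.mark_of(n,l)
        print(n,l,[(round(x["conf"],2),towld(n,x["xyz"]).round(4).tolist()) for x in r[:3]])
print(bot.read_state()["time"])
E
```

```text
[[ 0.4393 -0.0009 -0.8984]
 [ 0.8984 -0.0016  0.4393]
 [-0.0018 -1.      0.0001]]
scene fork [(0.74, [0.5846, 0.0502, -0.0041])]
scene bore_mouth [(0.88, [0.5705, 0.0179, 0.0941])]
scene pin_end []
scene roller [(0.69, [0.4517, 0.014, 0.0299]), (0.63, [0.5851, 0.0537, 0.1002])]
scene punch [(0.68, [0.6264, -0.3083, 0.0378]), (0.26, [0.4665, -0.3288, 0.0332])]
scene punch_tip [(0.77, [0.6661, -0.167, 0.0332]), (0.62, [0.4646, -0.3287, 0.0006])]
scene rest_a [(0.75, [0.6294, -0.3123, -0.0027]), (0.66, [0.4662, -0.3294, 0.0016])]
scene chisel [(0.65, [0.4701, -0.3269, 0.034])]
scene tray [(0.64, [0.5073, 0.3579, -0.0008]), (0.18, [0.5705, 0.0192, 0.0937])]
scene oil_bottle [(0.58, [0.694, 0.2066, -0.0025])]
scene hammer [(0.87, [0.7493, -0.1249, 0.0033])]
side fork [(0.82, [0.586, 0.0557, -0.0037]), (0.19, [0.7542, -0.1301, 0.0005])]
side bore_mouth [(0.87, [0.5778, 0.0147, 0.1019])]
side pin_end []
side roller [(0.77, [0.4073, 0.1173, 0.0245]), (0.73, [0.5816, 0.0496, 0.0994]), (0.72, [0.4517, 0.0144, 0.0282])]
side punch [(0.98, [0.6294, -0.3113, 0.0351]), (0.34, [0.5852, 0.0511, -0.0012])]
side punch_tip [(0.6, [0.6687, -0.1684, 0.0401]), (0.26, [0.5758, 0.016, 0.103])]
side rest_a [(0.81, [0.4643, -0.3245, 0.003]), (0.76, [0.627, -0.3112, 0.0003])]
side chisel [(0.9, [0.4698, -0.3264, 0.034])]
side tray [(0.88, [0.5088, 0.3552, -0.0011])]
side oil_bottle [(0.88, [0.7048, 0.2098, -0.0011])]
side hammer [(0.97, [0.7526, -0.1293, 0.0008])]
1.35
```

play_rows([
  [[0.35,-0.75,0.05],[0,0,-0.893]],
  [[0.35,-0.75,0.05],[0,0,-0.893]],
  [[0.35,-0.75,0.05],[0,0,-0.893]],
  [[0.35,-0.75,0.05],[0,0,-0.893]],
  [[0.35,-0.75,0.05],[0,0,-0.893]],
  [[0.35,-0.75,0.05],[0,0,-0.893]],
], gripper=0.0)

```text
time: 2.1
tool_pos: [0.4378, 0.3036, 0.2519]
tcp_rot: [-1.547, -0.323, 0.322]
wrist_force: [-0.2, -0.3, 0.5]
width: 0.998
```

play_rows([
  [[0.345,-0.725,0.05],[0,0,-0.893]],
  [[0.345,-0.725,0.05],[0,0,-0.893]],
  [[0.345,-0.725,0.05],[0,0,-0.893]],
  [[0.345,-0.725,0.05],[0,0,-0.893]],
  [[0.345,-0.725,0.05],[0,0,-0.893]],
  [[0.345,-0.725,0.05],[0,0,-0.893]],
  [[0.345,-0.725,0.05],[0,0,-0.893]],
])

```text
time: 2.98
tool_pos: [0.5746, 0.0165, 0.271]
tcp_rot: [-1.558, 0.227, -0.225]
wrist_force: [-0.0, -0.5, -0.2]
width: 0.998
```

```bash
cat > look.py <<'E'
import sys
from h import *
np.set_printoptions(precision=4,suppress=True)
tag=sys.argv[1]; labels=sys.argv[2:]
st=bot.read_state(); p,d=cams.read_camera("wrist")
print(st["time"],st["tool_pos"],Ro.from_rotvec(st["tcp_rot"]).as_matrix().tolist(),st["width"],st["wrist_force"])
np.savez(f"pics/{tag}.npz",p=p,d=d,pos=st["tool_pos"],rot=st["tcp_rot"])
cv2.imwrite(f"pics/{tag}.png",p[:,:,::-1])
for l in labels:
    r=cams.mark_of("wrist",l)
    print(l,[(round(x["conf"],2),towld("wrist",x["xyz"],st).round(4).tolist()) for x in r[:3]])
E
python3 look.py w1 fork bore_mouth pin_end roller
```

```text
2.975 [0.5746 0.0165 0.271 ] [[0.9588555383812785, -0.0007154493466541845, 0.2838935445687011], [-0.28389291694041224, 0.0008657265268379177, 0.9588556003010281], [-0.000931786785102251, -0.9999993693247077, 0.0006269956730373671]] 0.9977294912678351 [-0.0215 -0.5097 -0.2118]
fork [(0.67, [0.58, 0.0512, 0.0014])]
bore_mouth [(0.7, [0.5712, 0.0156, 0.0975])]
pin_end []
roller [(0.87, [0.4525, 0.016, 0.0237]), (0.73, [0.3994, 0.1153, 0.0286]), (0.62, [0.5839, 0.0517, 0.1034])]
```

View pics/w1.png

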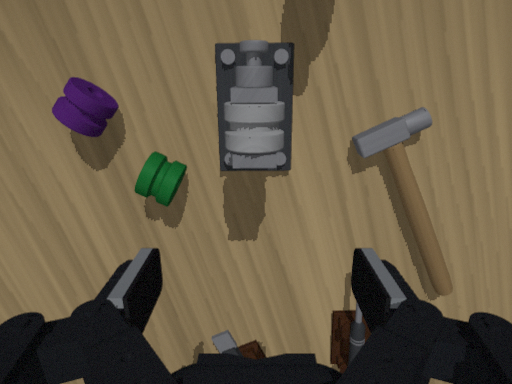

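The wrist view shows the fork at (255,105) with the grey roller in it, between the cheeks. The green (160,178) and purple (85,107) rollers are look-alikes. The pin head is visible at (254,47), and the punch is at lower right (358,340).

```bash
cat > meas.py <<'E'
from h import *
np.set_printoptions(precision=4,suppress=True)
import sys
def load(tag):
    z=np.load(f"pics/{tag}.npz"); st=dict(tool_pos=z["pos"],tcp_rot=z["rot"]); return z["p"],z["d"],st,cloud("wrist",z["d"],st)
if __name__=="__main__":
    p,d,st,W=load(sys.argv[1])
    roi=np.zeros((384,512),bool); roi[20:190,190:320]=True
    # bench height check
    b=W[200:260,240:330]; print("bench z",np.median(b[...,2]))
    a0=np.radians(73.5)
    foot=roi&(W[...,2]>0.004)&(d>0)&(p.max(2)<400)
    m=foot.astype(np.uint8); n,lab,s,c=cv2.connectedComponentsWithStats(m); k=1+np.argmax(s[1:,4]); m=lab==k
    P=W[m]; low=P[(P[:,2]>0.004)&(P[:,2]<0.02)]; print(len(P),len(low),"foot z",np.median(low[:,2]))
    r=cv2.minAreaRect(low[:,:2].astype(np.float32)*1000); print("foot rect mm",r)
    for lo,hi in[(0.117,0.127)]:
        q=P[(P[:,2]>lo)&(P[:,2]<hi)]; print("cheeks",len(q),np.median(q[:,2]),q.mean(0))
        f=np.array([np.cos(a0),np.sin(a0)]); nn=np.array([-f[1],f[0]]); o=np.array([.583,.052])
        s=(q[:,:2]-o)@f; t=(q[:,:2]-o)@nn
        print(np.histogram(s,np.arange(-.06,.08,.004)))
    print("max z",np.percentile(P[:,2],[50,90,99,99.8]))
E
python3 meas.py w1
```

```text
bench z -8.836597652528422e-05
9645 4055 foot z 0.010078133033083692
foot rect mm ((584.57470703125, 58.531856536865234), (150.00198364257812, 90.18920135498047), 73.91033172607422)
cheeks 3144 0.12220081570694533 [0.5835 0.0549 0.1224]
(array([  0,   0,   0,   0,   0,   0, 127, 181, 180, 129, 132, 170, 153,
       185, 197, 158, 148, 159, 173, 167, 148, 234, 233, 199,  22,  12,
        18,  18,   1,   0,   0,   0,   0,   0]), array([-0.06 , -0.056, -0.052, -0.048, -0.044, -0.04 , -0.036, -0.032,
       -0.028, -0.024, -0.02 , -0.016, -0.012, -0.008, -0.004,  0.   ,
        0.004,  0.008,  0.012,  0.016,  0.02 ,  0.024,  0.028,  0.032,
        0.036,  0.04 ,  0.044,  0.048,  0.052,  0.056,  0.06 ,  0.064,
        0.068,  0.072,  0.076]))
max z [0.1105 0.1252 0.1281 0.1288]
```

```bash
cat > m2.py <<'E'
from meas import *
p,d,st,W=load(sys.argv[1]); a=np.radians(73.91)
f=np.array([np.cos(a),np.sin(a)]); nn=np.array([-f[1],f[0]]); o=np.array([.5846,.0585])
roi=np.zeros((384,512),bool); roi[20:190,190:320]=True
P=W[roi&(d>0)]; q=P[(P[:,2]>.1205)&(P[:,2]<.1235)]
s=(q[:,:2]-o)@f; t=(q[:,:2]-o)@nn
for i in range(-50,60,2):
    k=(s>i/1e3)&(s<=(i+2)/1e3)
    if k.sum()>3: print(i,k.sum(),(t[k].min()*1e3).round(1),(t[k].max()*1e3).round(1))
q=P[(P[:,2]>.126)]; t=(q[:,:2]-o)@nn; s=(q[:,:2]-o)@f
print("roller top t",t.min(),t.max(),t.mean(),"s",s.min(),s.max())
E
python3 m2.py w1
```

```text
-42 49 -19.6 19.7
-40 100 -19.6 19.7
-38 96 -19.5 19.6
-36 89 -19.5 19.6
-34 93 -19.4 19.5
-32 85 -19.4 19.4
-30 62 -19.4 18.4
-26 18 -19.4 18.4
-24 17 -18.4 18.3
-22 18 -17.5 19.2
-20 21 -18.4 19.2
-18 16 -18.4 17.3
-16 19 -18.4 19.0
-14 16 -19.2 19.0
-12 21 -18.3 19.8
-10 54 -14.8 16.2
-8 50 -9.5 11.8
-6 42 -9.4 9.9
-4 45 -10.3 11.7
-2 28 -14.7 15.0
0 14 -18.2 18.6
2 19 -19.1 18.5
4 21 -19.8 19.3
6 17 -19.0 18.4
8 20 -19.0 18.4
10 21 -18.1 17.4
12 15 -18.9 19.1
14 15 -17.1 18.1
16 43 -19.7 19.7
18 93 -19.7 18.9
20 138 -19.6 19.7
22 87 -19.6 19.5
24 131 -19.6 19.6
26 88 -19.5 19.5
28 44 -19.5 19.5
roller top t -0.01195459571244247 0.012613605431128357 0.00022396017530258036 s -0.02595655190428895 0.015550621637564146
```

play_rows([
  [[0.163,-0.715,-0.1],[0,0,0.0089]],
  [[0.163,-0.715,-0.1],[0,0,0.0089]],
  [[0.163,-0.715,-0.1],[0,0,0.0089]],
  [[0.163,-0.715,-0.1],[0,0,0.0089]],
  [[0.163,-0.715,-0.1],[0,0,0.0089]],
  [[0.163,-0.715,-0.1],[0,0,0.0089]],
  [[0.163,-0.715,-0.1],[0,0,0.0089]],
])

```text
time: 4.1
tool_pos: [0.6397, -0.2683, 0.2311]
tcp_rot: [-1.559, 0.219, -0.218]
wrist_force: [-0.4, -0.6, -0.1]
width: 1.0
```

```bash
python3 look.py w2 punch punch_tip rest_a
```

```text
4.1 [ 0.6397 -0.2683  0.2311] [[0.9613296977433108, -0.0004929812735880168, 0.27539965360584356], [-0.2753990559157491, 0.0010259503701920414, 0.9613294479139562], [-0.0007564637921379513, -0.9999993521974411, 0.0008505099819461348]] 0.9995678276407627 [-0.4004 -0.5904 -0.1327]
punch [(0.96, [0.6235, -0.31, 0.0366])]
punch_tip [(0.67, [0.6225, -0.3104, 0.0349]), (0.56, [0.6669, -0.1707, 0.0293])]
rest_a [(0.85, [0.625, -0.3083, 0.0]), (0.62, [0.4689, -0.3284, 0.003])]
```

View pics/w2.png

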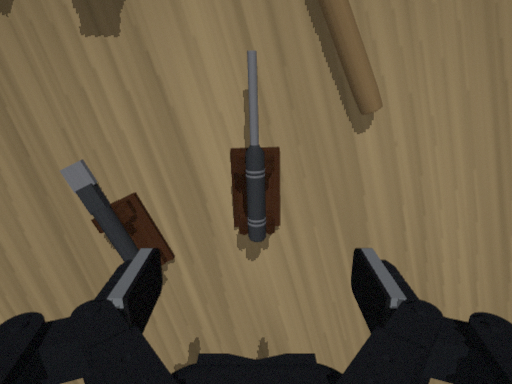

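The punch is in the middle of the picture: thin round shank with its tip at (252,52), handle on the dark rest at (256,190). The chisel with the flat blade is at left (110,215).

```bash
cat > m3.py <<'E'
from meas import *
p,d,st,W=load(sys.argv[1])
roi=np.zeros((384,512),bool); roi[40:148,235:275]=True
k=roi&(W[...,2]>.025)&(W[...,2]<.06)
P=W[k]; print(len(P),"z",np.percentile(P[:,2],[5,50,95]))
# shank
c=P.mean(0); u,s_,v=np.linalg.svd(P[:,:2]-c[:2]); f=v[0]*np.sign(v[0,1]); print("shank dir",f,np.degrees(np.arctan2(f[1],f[0])))
nn=np.array([-f[1],f[0]])
s=(P[:,:2]-c[:2])@f; tip=c[:2]+f*s.max(); 
# centre line by midpoints
S=[];M=[]
for i in np.arange(s.min(),s.max(),.004):
    q=(s>=i)&(s<i+.004); t=(P[q,:2]-c[:2])@nn
    S.append(i+.002);M.append((t.min()+t.max())/2); print((i*1e3).round(),((t.max()-t.min())*1e3).round(1),(M[-1]*1e3).round(2),P[q,2].max().round(4))
S=np.array(S);M=np.array(M); pf=np.polyfit(S[:15],M[:15],1); print(pf); 
print("tip",tip,"dir corrected deg",np.degrees(np.arctan2(f[1],f[0])+pf[0]))
roi[:]=False; roi[145:245,240:272]=True
H=W[roi&(W[...,2]>.040)&(W[...,2]<.06)]; s=(H[:,:2]-tip)@f; t=(H[:,:2]-tip)@nn
print("handle s",s.min(),s.max(),"t",np.median(t),t.min(),t.max(),"z",np.percentile(H[:,2],[50,99]))
for a,b in[(-.2,-.18),(-.18,-.16),(-.16,-.14),(-.14,-.12),(-.12,-.1)]:
    q=(s>a)&(s<b)
    if q.sum()>5: print(a,b,t[q].min(),t[q].max(),H[q,2].max())
print("origin(148 back)",tip-.148*f)
E
python3 m3.py w2
```

```text
896 z [0.0366 0.0395 0.0412]
shank dir [0.2482 0.9687] 75.62873898233421
-48.0 12.5 0.41 0.0432
-44.0 8.3 0.24 0.0416
-40.0 8.3 0.12 0.0413
-36.0 8.2 -0.03 0.0412
-32.0 8.2 -0.13 0.0411
-28.0 8.2 -0.26 0.0412
-24.0 8.1 -0.39 0.0415
-20.0 8.0 0.49 0.0413
-16.0 8.1 0.41 0.0412
-12.0 8.1 0.29 0.0412
-8.0 8.0 0.16 0.0417
-4.0 8.0 0.05 0.041
-0.0 8.0 -0.09 0.0412
4.0 7.9 -0.22 0.0413
8.0 8.8 0.14 0.0421
12.0 8.9 0.05 0.0411
16.0 8.8 -0.05 0.0414
20.0 7.8 0.29 0.0413
24.0 7.8 0.14 0.0415
28.0 7.8 0.04 0.0415
32.0 7.7 -0.11 0.0419
36.0 8.6 0.23 0.0423
40.0 8.7 0.17 0.0417
44.0 8.5 0.04 0.041
[-0.0024  0.    ]
tip [ 0.6637 -0.1663] dir corrected deg 75.49364578218314
handle s -0.1978736450268462 -0.09005947320412377 t -3.198008865782383e-05 -0.009374324320851639 0.009465013240210662 z [0.0444 0.0469]
-0.2 -0.18 -0.008088614886326931 0.008930821151616522 0.04764333713863761
-0.18 -0.16 -0.009295844555333227 0.009465013240210662 0.04781803512967467
-0.16 -0.14 -0.00888771995051541 0.008826403760469033 0.04735551875508737
-0.14 -0.12 -0.009263900425074386 0.008986011368494291 0.047533679575759324
-0.12 -0.1 -0.009374324320851639 0.009429270739976967 0.047793798016463024
origin(148 back) [ 0.627  -0.3097]
```

play_rows([
  [[-0.032,-0.1035,-0.15],[0,0,0.0356]],
  [[-0.032,-0.1035,-0.3],[0,0,0.0356]],
  [[-0.032,-0.1035,-0.4],[0,0,0.0356]],
  [[-0.032,-0.1035,-0.47],[0,0,0.0356]],
  [[-0.032,-0.1035,-0.51],[0,0,0.0356]],
  [[-0.032,-0.1035,-0.535],[0,0,0.0356]],
  [[-0.032,-0.1035,-0.535],[0,0,0.0356]],
  [[-0.032,-0.1035,-0.535],[0,0,0.0356]],
])

```text
time: 5.3
tool_pos: [0.6281, -0.3115, 0.019]
tcp_rot: [-1.563, 0.196, -0.2]
wrist_force: [0.4, -0.6, 0.6]
width: 1.005
```

```bash
python3 look.py w3
```

```text
5.3 [ 0.6281 -0.3115  0.019 ] [[0.9685074889882956, 0.0023817579677848644, 0.24897303268139181], [-0.24897057288607063, -0.0012835660216494182, 0.9685101993758506], [0.0026263302093011837, -0.999996339836927, -0.0006501556588629498]] 1.0053803056037205 [ 0.3839 -0.5593  0.61  ]
```

View pics/w3.png

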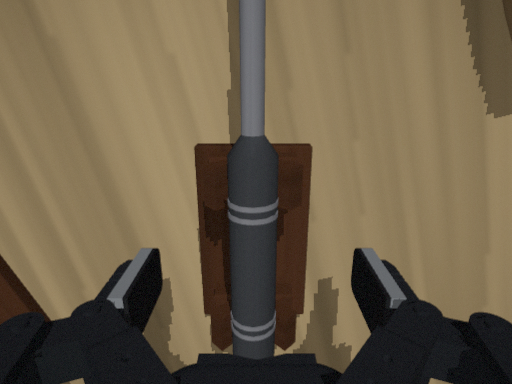

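play_rows([
  [[0,0,0],[0,0,0]],
  [[0,0,0],[0,0,0]],
  [[0,0,0],[0,0,0]],
  [[0,0,0],[0,0,0]],
  [[0,0,0],[0,0,0]],
  [[0,0,0],[0,0,0]],
], gripper=1.0, squeeze=90)

```text
time: 6.1
tool_pos: [0.6267, -0.311, 0.0176]
tcp_rot: [-1.562, 0.198, -0.197]
wrist_force: [-3.0, 0.1, 5.4]
width: 0.204
```

play_rows([
  [[0,0,0.03],[0,0,0]],
  [[0,0,0.1],[0,0,0]],
  [[0,0,0.2],[0,0,0]],
  [[0,0,0.3],[0,0,0]],
  [[0,0,0.3],[0,0,0]],
])

```text
time: 6.72
tool_pos: [0.6301, -0.3126, 0.1425]
tcp_rot: [-1.565, 0.191, -0.205]
wrist_force: [0.8, -0.2, -2.8]
width: 0.206
```

```bash
python3 look.py w4
python3 - <<'E'
from h import *
p,d=cams.read_camera("side"); cv2.imwrite("pics/s4.png",cv2.resize(p[150:330,230:430,::-1],None,fx=4,fy=3.33,interpolation=cv2.INTER_CUBIC))
E
```

```text
6.725 [ 0.6301 -0.3126  0.1425] [[0.968442214005866, 0.008471992043672646, 0.2490941658935995], [-0.2490642000466785, -0.0044420308533078545, 0.9684767899216822], [0.00931141162897646, -0.999954245809632, -0.0021917802731007408]] 0.20606551512824653 [ 0.8064 -0.2218 -2.8186]
```

View pics/w4.png

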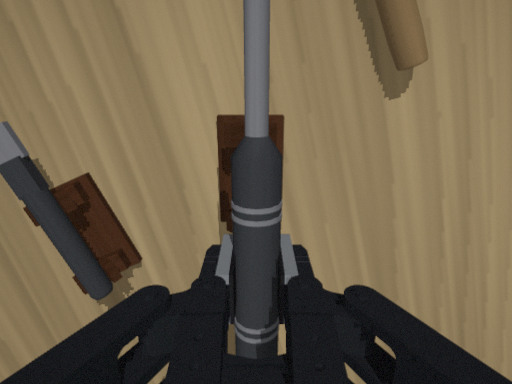

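View pics/s4.png

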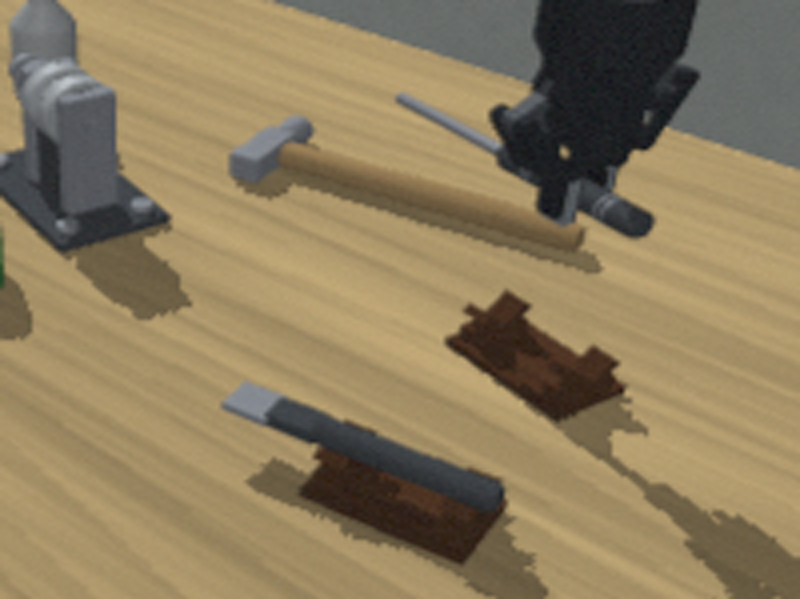

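```bash
cat > m4.py <<'E'
from meas import *
p,d,st,W=load(sys.argv[1])
R=Ro.from_rotvec(st["tcp_rot"]).as_matrix(); T=(W-st["tool_pos"])@R   # tool coords
def mids(r0,r1,c0,c1,rad,dmax):
    out=[]
    for r in range(r0,r1,3):
        cols=[c for c in range(c0,c1) if 0<d[r,c]<dmax]
        if len(cols)<4: continue
        q=T[r,cols]; out.append([(q[:,0].min()+q[:,0].max())/2,np.sort(q[:,1])[:3].mean()+rad,q[:,2].mean(),q[:,0].max()-q[:,0].min()])
    return np.array(out)
S=mids(2,128,225,285,.0045,.16); H=mids(165,225,225,290,.010,.16)
for n,A in(("shank",S),("handle",H)):
    print(n,len(A),"first",A[0],"last",A[-1])
    px=np.polyfit(A[:,2],A[:,0],1); py=np.polyfit(A[:,2],A[:,1],1); print(" x fit",px,"y fit",py," at z=.148:",np.polyval(px,.148),np.polyval(py,.148),"at 0",np.polyval(px,0),np.polyval(py,0))
q=T[(d>0)&(d<.2)]
E
python3 m4.py w4
```

```text
shank 42 first [-0.0005 -0.0183  0.1031  0.0083] last [-0.0005 -0.0185  0.0632  0.0086]
 x fit [-0.0001 -0.0005] y fit [ 0.0024 -0.0187]  at z=.148: -0.0005424689404038381 -0.018346337048155307 at 0 -0.0005299489845113324 -0.018703619280180484
handle 20 first [-0.0004 -0.0186  0.0494  0.0197] last [-0.0005 -0.0195  0.027   0.0191]
 x fit [-0.0013 -0.0004] y fit [ 0.0151 -0.0194]  at z=.148: -0.0006251989377467891 -0.01713292852063641 at 0 -0.0004352030005928624 -0.019361058010292254
```

play_rows([
  [[-0.1,0.1,0],[0,0,-0.0371]],
  [[-0.2,0.2,0],[0,0,-0.0371]],
  [[-0.2615,0.3,-0.05],[0,0,-0.0371]],
  [[-0.2615,0.38,-0.1],[0,0,-0.0371]],
  [[-0.2615,0.411,-0.14],[0,0,-0.0371]],
  [[-0.2615,0.411,-0.1525],[0,0,-0.0371]],
  [[-0.2615,0.411,-0.1525],[0,0,-0.0371]],
  [[-0.2615,0.411,-0.1525],[0,0,-0.0371]],
  [[-0.2615,0.411,-0.1525],[0,0,-0.0371]],
])

```text
time: 7.95
tool_pos: [0.5232, -0.1476, 0.0771]
tcp_rot: [-1.56, 0.22, -0.222]
wrist_force: [0.1, 0.7, -2.6]
width: 0.207
```

```bash
python3 look.py w5; python3 m4.py w5
python3 - <<'E'
from h import *
np.set_printoptions(precision=4,suppress=True)
s=bot.read_state(); print(s["tool_pos"],s["joint_vel"])
for n in("side","scene"):
    p,d=cams.read_camera(n); np.savez(f"pics/{n}5.npz",p=p,d=d)
    c=proj(n,[0.57,0.0,.1])[0].astype(int); print(n,c)
    im=p[c[1]-45:c[1]+45,c[0]-60:c[0]+60,::-1]
    cv2.imwrite(f"pics/{n}5.png",cv2.resize(im,None,fx=6,fy=6,interpolation=cv2.INTER_CUBIC))
E
```

```text
7.95 [ 0.5232 -0.1476  0.0771] [[0.9605451625946813, 0.0015353116286190849, 0.278119818485055], [-0.278119208515592, -0.0006017382788630621, 0.9605463777276474], [0.0016420933644460955, -0.999998640363699, -0.00015099713793365055]] 0.20686499299249925 [ 0.1015  0.6714 -2.6096]
shank 42 first [-0.0005 -0.0189  0.103   0.0083] last [-0.0005 -0.0188  0.0632  0.0085]
 x fit [-0.0016 -0.0004] y fit [-0.0008 -0.0185]  at z=.148: -0.0006133921942305602 -0.01860797357228999 at 0 -0.00038343659448614897 -0.018494200336726312
handle 20 first [-0.0005 -0.0182  0.0493  0.0198] last [-0.0004 -0.0192  0.027   0.0189]
 x fit [-0.0025 -0.0004] y fit [ 0.0254 -0.0197]  at z=.148: -0.0007318381013028665 -0.015931835279593354 at 0 -0.00036371554160866663 -0.019690447731406314
[ 0.523  -0.1474  0.077 ] [ 0.0045 -0.0023  0.0059  0.0014 -0.0001 -0.0001]
side [255 188]
scene [265 185]
```

View pics/side5.png

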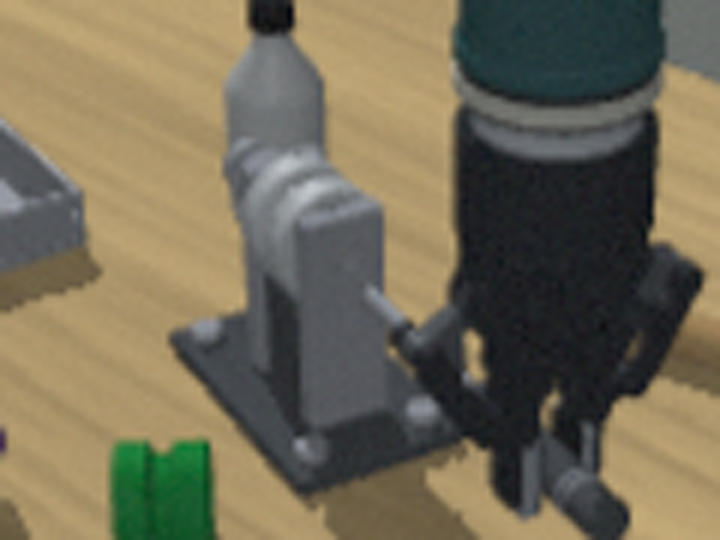

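View pics/scene5.png

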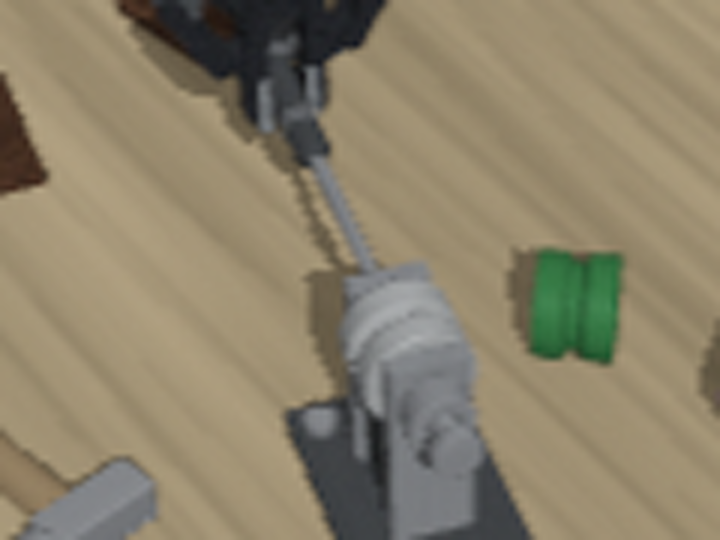

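Run:
```python
from h import *
np.set_printoptions(precision=3,suppress=True)
z=np.load("pics/w5.npz"); R=Ro.from_rotvec(z["rot"]).as_matrix(); tip=z["pos"]+R@np.array([-.0006,-.0186,.149]); print("tip",tip)
f=np.array([.2772,.9608,0]); o=np.array([.5829,.0527,.1]); mouth=o-.035*f
e=tip-o; print("tip in fork frame", e@f, e@np.array([-f[1],f[0],0]), e[2])
for n,off in(("side",(195,143)),("scene",(205,140))):
    for nm,X in(("tip",tip),("mouth",mouth),("sh",tip-.06*f),("top",o-.035*f+[0,0,.022])):
        print(n,nm,(proj(n,X)[0]-off)*6)
```

```text
tip [ 0.564 -0.004  0.096]
tip in fork frame -0.05998065656665513 0.002372333993550838 -0.004334073863017568
side tip [362.467 291.723]
side mouth [340.874 257.58 ]
side sh [428.861 355.146]
side top [339.763 216.176]
scene tip [368.892 272.068]
scene mouth [380.247 300.085]
scene sh [331.383 194.87 ]
scene top [379.24  266.089]
```

Run:
```python
from h import *
p=np.load("pics/side5.npz")["p"]; im=p[170:205,235:270,::-1]
im=cv2.resize(im,None,fx=16,fy=16,interpolation=cv2.INTER_NEAREST)
cv2.imwrite("pics/side5z.png",cv2.convertScaleAbs(im,alpha=1.5,beta=-60))
```

```text
(no output)
```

View pics/side5z.png

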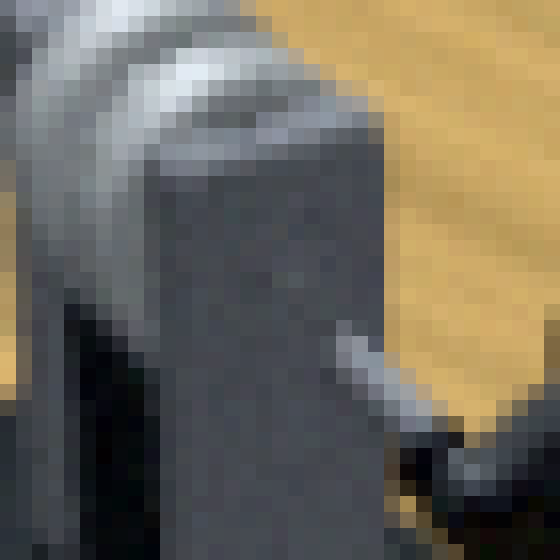

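play_rows([
  [[0.0057,-0.0017,0.0108],[0,0,0]],
  [[0.0057,-0.0017,0.0108],[0,0,0]],
  [[0.0057,-0.0017,0.0108],[0,0,0]],
  [[0.0057,-0.0017,0.0108],[0,0,0]],
])

```text
time: 8.6
tool_pos: [0.5245, -0.1472, 0.0805]
tcp_rot: [-1.559, 0.221, -0.22]
wrist_force: [0.6, -0.5, -3.0]
width: 0.203
```

```bash
cat > tip.py <<'E'
from h import *
np.set_printoptions(precision=4,suppress=True)
s=bot.read_state(); R=Ro.from_rotvec(s["tcp_rot"]).as_matrix(); tip=s["tool_pos"]+R@np.array([-.0006,-.0186,.149])
f=np.array([.2772,.9608,0]); o=np.array([.5829,.0527,.1]); n=np.array([-f[1],f[0],0]); e=tip-o
print(s["time"],"tip fork xyz mm",e@f*1e3,e@n*1e3,e[2]*1e3,"punch dir err deg",np.degrees([R[:,2]@n,R[2,2]]),"F along f",s["wrist_force"]@f,s["wrist_force"]@n,s["wrist_force"][2],s["width"])
E
python3 tip.py
```

```text
8.6 tip fork xyz mm -59.27991707628537 1.3310506568469607 -0.9023798406403299 punch dir err deg [0.0019 0.0011] F along f -0.33901099804808077 -0.7740846525861023 -2.9935527577478402 0.2031571836309759
```

play_rows([
  [[0.0037,0.0019,0.0022],[0,0,0]],
  [[0.0085,0.0183,0.0022],[0,0,0]],
  [[0.013,0.035,0.0022],[0,0,0]],
  [[0.0175,0.0495,0.0022],[0,0,0]],
  [[0.022,0.064,0.0022],[0,0,0]],
  [[0.0267,0.0808,0.0022],[0,0,0]],
  [[0.0267,0.0808,0.0022],[0,0,0]],
])

```text
time: 9.48
tool_pos: [0.5352, -0.1156, 0.0815]
tcp_rot: [-1.562, 0.22, -0.22]
wrist_force: [-1.7, -4.4, -2.9]
width: 0.204
```

```bash
python3 tip.py;python3 look.py w6
python3 - <<'E'
from h import *
for n in("side","scene"):
    p,d=cams.read_camera(n)
    c=proj(n,[0.57,0.0,.1])[0].astype(int)
    im=p[c[1]-45:c[1]+45,c[0]-60:c[0]+60,::-1]
    cv2.imwrite(f"pics/{n}6.png",cv2.resize(im,None,fx=6,fy=6,interpolation=cv2.INTER_CUBIC))
E
```

```text
9.475 tip fork xyz mm -25.83683205135208 -0.08429247779254855 -0.15405911436572328 punch dir err deg [ 0.0599 -0.1136] F along f -4.690025786806695 0.41124126120806687 -2.8750229135087615 0.2042850566389666
9.475 [ 0.5352 -0.1156  0.0815] [[0.9611005652933926, -0.00034962533508473004, 0.2761984452433547], [-0.2761985898029439, -0.0019619848245625016, 0.961098584748939], [0.00020587274339292638, -0.999998014186865, -0.0019822307484939072]] 0.2042850566389666 [-1.6952 -4.3923 -2.875 ]
```

View pics/side6.png

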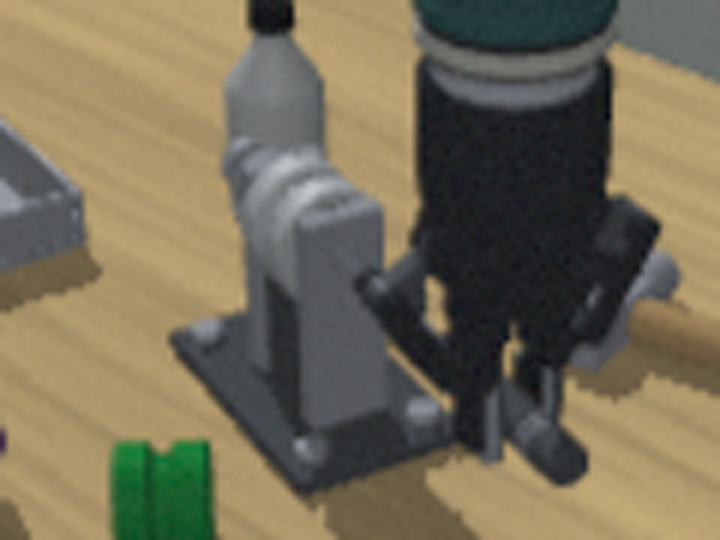

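View pics/scene6.png

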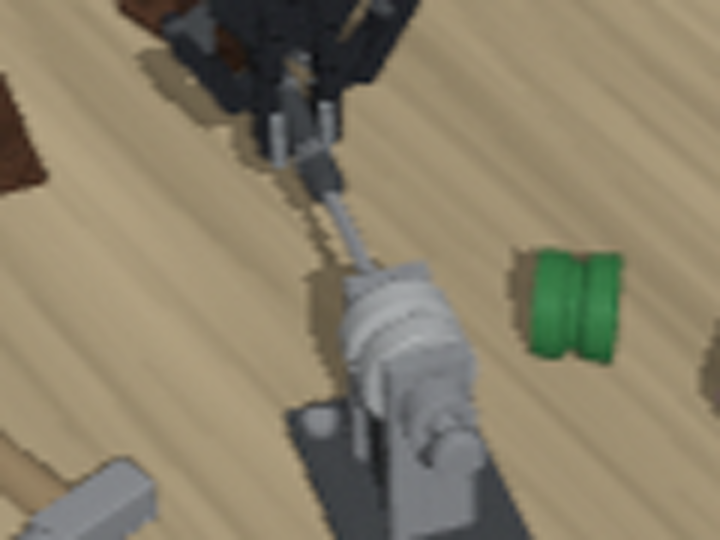

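play_rows([
  [[0.0039,0.0135,0],[0,0,0]],
  [[0.0078,0.027,0],[0,0,0]],
  [[0.0117,0.0405,0],[0,0,0]],
  [[0.0155,0.0538,0],[0,0,0]],
  [[0.0194,0.0673,0],[0,0,0]],
])

```text
time: 10.25
tool_pos: [0.5424, -0.0903, 0.0814]
tcp_rot: [-1.564, 0.221, -0.22]
wrist_force: [-2.2, -11.5, -2.5]
width: 0.203
```

```bash
python3 tip.py;python3 look.py w7; python3 m4.py w7
```

```text
10.25 tip fork xyz mm 0.42497314031963385 -0.05137001096236583 -0.5787210884954375 punch dir err deg [ 0.0263 -0.2305] F along f -11.640691320640647 -1.0222869147910911 -2.542060885663072 0.20296264886773738
10.25 [ 0.5424 -0.0903  0.0814] [[0.9609381331922334, -0.001345095658564388, 0.27675999511254284], [-0.2767631585993048, -0.003798443418175035, 0.9609306561192307], [-0.00024128647187798835, -0.999991881239677, -0.0040223420503799345]] 0.20296264886773738 [ -2.2446 -11.468   -2.5421]
shank 42 first [-0.0013 -0.0186  0.1088  0.0279] last [-0.0005 -0.0191  0.0633  0.0085]
 x fit [-0.0045 -0.0001] y fit [-0.0038 -0.0186]  at z=.148: -0.0007795133324715542 -0.019145340681395822 at 0 -0.00011583064643788347 -0.018583729025679445
handle 20 first [-0.0005 -0.0187  0.0494  0.0197] last [-0.0004 -0.0196  0.027   0.0191]
 x fit [ 0.0013 -0.0005] y fit [ 0.0023 -0.0191]  at z=.148: -0.00030510203146026497 -0.018719443138510372 at 0 -0.0005046108146824713 -0.019065817807097728
```

View pics/w7.png

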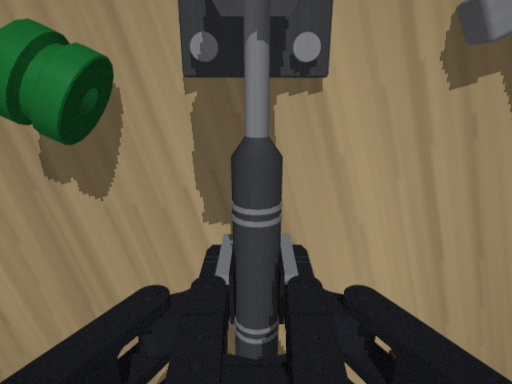

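The shoulder is still at row 136, so the punch hasn't slipped. The axial force is about 12 N, which means the pin is moving.

play_rows([
  [[0.0042,0.0144,0.0015],[0,0,0]],
  [[0.0083,0.0288,0.0015],[0,0,0]],
  [[0.0125,0.0432,0.0015],[0,0,0]],
  [[0.0166,0.0576,0.0015],[0,0,0]],
  [[0.0208,0.072,0.0015],[0,0,0]],
  [[0.0212,0.0735,0.0015],[0,0,0]],
  [[0.0212,0.0735,0.0015],[0,0,0]],
])

```text
time: 11.18
tool_pos: [0.5509, -0.0604, 0.0819]
tcp_rot: [-1.562, 0.221, -0.22]
wrist_force: [-2.8, -9.0, -2.0]
width: 0.204
```

```bash
python3 tip.py; python3 look.py w8
python3 - <<'E'
from h import *
for n in("side","scene"):
    p,d=cams.read_camera(n)
    c=proj(n,[0.60,0.08,.1])[0].astype(int)
    im=p[c[1]-45:c[1]+45,c[0]-60:c[0]+60,::-1]
    cv2.imwrite(f"pics/{n}8.png",cv2.resize(im,None,fx=6,fy=6,interpolation=cv2.INTER_CUBIC))
E
```

```text
11.175 tip fork xyz mm 31.51413010645017 -0.03779985663257376 0.059343348795426465 punch dir err deg [ 0.0102 -0.1705] F along f -9.445321461285122 0.14671378271664087 -2.023246758989263 0.203793968878194
11.175 [ 0.5509 -0.0604  0.0819] [[0.9608601275726105, -0.0011609426948134827, 0.2770315279046891], [-0.27703373913277807, -0.0027625843711299725, 0.9608562199984473], [-0.0003501760400735354, -0.9999955101597467, -0.0029760774669371215]] 0.203793968878194 [-2.7593 -9.0346 -2.0232]
```

View pics/scene8.png

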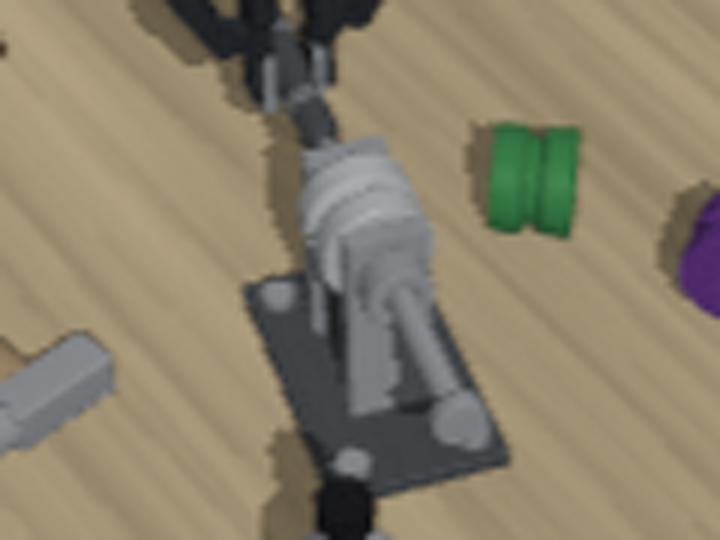

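View pics/w8.png

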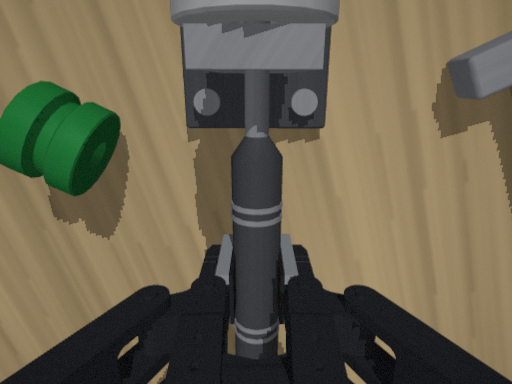

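The pin head now stands well out past the boss. Next I retract the punch straight back.

play_rows([
  [[-0.0104,-0.036,0],[0,0,0]],
  [[-0.0277,-0.096,0],[0,0,0]],
  [[-0.045,-0.156,0],[0,0,0]],
  [[-0.0624,-0.2162,0],[0,0,0]],
  [[-0.0762,-0.2642,0],[0,0,0]],
  [[-0.0762,-0.2642,0],[0,0,0]],
  [[-0.0762,-0.2642,0.1],[0,0,0]],
  [[-0.0762,-0.2642,0.16],[0,0,0]],
])

```text
time: 12.32
tool_pos: [0.5218, -0.1639, 0.1475]
tcp_rot: [-1.559, 0.219, -0.222]
wrist_force: [1.6, -0.1, -2.3]
width: 0.207
```

```bash
python3 tip.py;python3 look.py w9; python3 m4.py w9
```

```text
12.325 tip fork xyz mm -76.05259604604471 -0.7268528335528851 66.27101238386356 punch dir err deg [-0.0043  0.0505] F along f 0.33234880063155803 -1.6167963523539728 -2.2848644560873637 0.20698765334879007
12.325 [ 0.5218 -0.1639  0.1475] [[0.9607891460905127, 0.0016095406358234698, 0.27727536156969546], [-0.27727639355239714, 0.00045352077262300616, 0.9607900894042805], [0.0014206805551842117, -0.9999986018479479, 0.0008820254586399678]] 0.20698765334879007 [ 1.6456 -0.1289 -2.2849]
shank 42 first [-0.0003 -0.0186  0.1031  0.0088] last [-0.0005 -0.0185  0.0632  0.0086]
 x fit [-0.0007 -0.0004] y fit [-0.0005 -0.0185]  at z=.148: -0.0005168887028980028 -0.018612551128526975 at 0 -0.00041944277606963603 -0.01853812336831927
handle 20 first [-0.0005 -0.0189  0.0493  0.0197] last [-0.0004 -0.0191  0.0269  0.0191]
 x fit [-0.0002 -0.0004] y fit [ 0.0065 -0.019 ]  at z=.148: -0.00045300685833670655 -0.018086222070145656 at 0 -0.0004202816406059835 -0.019042219499308743
```

play_rows([
  [[0.1,-0.14,0],[0,0,0.0378]],
  [[0.2,-0.28,0],[0,0,0.0378]],
  [[0.2635,-0.3673,-0.05],[0,0,0.0378]],
  [[0.2635,-0.3673,-0.14],[0,0,0.0378]],
  [[0.2635,-0.3673,-0.16],[0,0,0.0378]],
  [[0.2635,-0.3673,-0.16],[0,0,0.0378]],
  [[0.2635,-0.3673,-0.16],[0,0,0.0378]],
])

```text
time: 13.25
tool_pos: [0.6274, -0.311, 0.0839]
tcp_rot: [-1.563, 0.195, -0.199]
wrist_force: [-0.6, 1.2, -2.4]
width: 0.205
```

```bash
python3 look.py w10
```

```text
13.25 [ 0.6274 -0.311   0.0839] [[0.9687953751741591, 0.002305217179352656, 0.2478511791678964], [-0.24784932696037648, -0.0010616892244845189, 0.968798009876816], [0.002496430741889058, -0.9999967793896872, -0.0004572130841528077]] 0.20540998338080493 [-0.5612  1.2414 -2.3721]
```

View pics/w10.png

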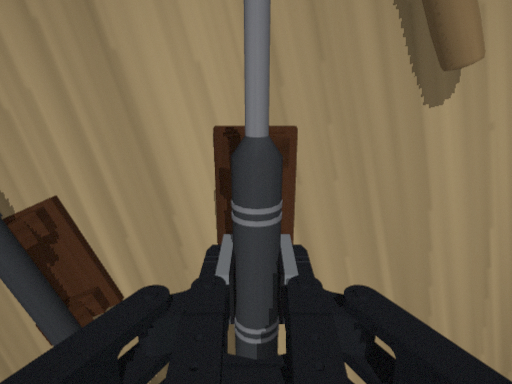

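play_rows([
  [[0,0,-0.05],[0,0,0]],
  [[0,0,-0.1],[0,0,0]],
  [[0,0,-0.13],[0,0,0]],
  [[0,0,-0.15],[0,0,0]],
  [[0,0,-0.16],[0,0,0]],
  [[0,0,-0.164],[0,0,0]],
  [[0,0,-0.164],[0,0,0]],
])

```text
time: 14.18
tool_pos: [0.6266, -0.3113, 0.0176]
tcp_rot: [-1.562, 0.197, -0.198]
wrist_force: [-2.0, 2.4, 3.8]
width: 0.204
```

play_rows([
  [[0,0,0],[0,0,0]],
  [[0,0,0],[0,0,0]],
  [[0,0,0],[0,0,0]],
  [[0,0,0],[0,0,0]],
  [[0,0,0],[0,0,0]],
  [[0,0,0],[0,0,0]],
], gripper=0.0)

```text
time: 14.92
tool_pos: [0.6264, -0.3113, 0.0164]
tcp_rot: [-1.562, 0.197, -0.197]
wrist_force: [-0.2, 0.7, 0.0]
width: 1.002
```

play_rows([
  [[0,0,0.05],[0,0,0]],
  [[0,0,0.15],[0,0,0]],
  [[0,0,0.3],[0,0,0]],
  [[0,0,0.45],[0,0,0]],
  [[0,0,0.53],[0,0,0]],
  [[0,0,0.53],[0,0,0]],
])

```text
time: 15.68
tool_pos: [0.6289, -0.3126, 0.2355]
tcp_rot: [-1.566, 0.19, -0.205]
wrist_force: [-0.1, 0.0, -1.5]
width: 0.998
```

```bash
python3 look.py w11
```

```text
15.675 [ 0.6289 -0.3126  0.2355] [[0.968555467601231, 0.009253431623187994, 0.24862558231798249], [-0.24858859065335542, -0.004971809357900647, 0.9685964039313213], [0.010198959591026305, -0.9999448260353687, -0.0025151756115501245]] 0.9982212043686401 [-0.1291  0.0157 -1.4844]
```

View pics/w11.png

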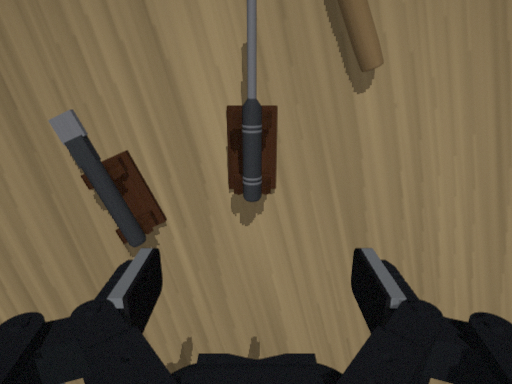

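The punch lies flat on its rest at (252,150) and the chisel hasn't moved.

play_rows([
  [[-0.03,0.15,0.04],[0,0,-0.037]],
  [[-0.06,0.3,0.04],[0,0,-0.037]],
  [[-0.09,0.45,0.04],[0,0,-0.037]],
  [[-0.12,0.6,0.04],[0,0,-0.037]],
  [[-0.135,0.75,0.04],[0,0,-0.037]],
  [[-0.135,0.844,0.04],[0,0,-0.037]],
  [[-0.135,0.844,0.04],[0,0,-0.037]],
  [[-0.135,0.844,0.04],[0,0,-0.037]],
])

```text
time: 16.73
tool_pos: [0.5716, 0.026, 0.2431]
tcp_rot: [-1.561, 0.221, -0.218]
wrist_force: [0.1, -0.3, -0.8]
width: 0.996
```

```bash
python3 look.py w12 roller; python3 tip.py; python3 m2.py w12
python3 - <<'E'
import cv2
im=cv2.imread("pics/w12.png")
cv2.imwrite("pics/w12z.png",cv2.resize(im[0:240,140:400],None,fx=2.4,fy=2.4,interpolation=cv2.INTER_CUBIC))
E
```

```text
16.725 [0.5716 0.026  0.2431] [[0.9611246509024604, -0.0024467459383394063, 0.2761040000831873], [-0.27610618423703326, -0.0005983564171466726, 0.961126951549931], [-0.002186424864683678, -0.9999968276969238, -0.0012506567873776797]] 0.9964455825697582 [ 0.1343 -0.2872 -0.7552]
roller [(0.89, [0.4497, 0.016, 0.0221]), (0.87, [0.3992, 0.1134, 0.0248]), (0.57, [0.5842, 0.0524, 0.1016])]
16.825 tip fork xyz mm 119.61859177907445 3.281708894077697 162.10535205716917 punch dir err deg [-0.0342 -0.0479] F along f 0.005537737704273325 -0.2261980623352035 0.09431235177271383 0.9971183388942548
-42 75 -19.3 20.3
-40 111 -19.2 20.3
-38 99 -19.1 20.2
-36 101 -19.1 20.2
-34 124 -18.9 20.2
-32 105 -19.8 20.1
-30 86 -19.7 20.0
-26 14 -18.8 19.2
-24 24 -18.8 19.2
-22 23 -17.9 20.0
-20 21 -18.6 19.9
-18 25 -18.6 19.1
-16 19 -17.7 19.1
-14 19 -18.5 19.9
-12 35 -18.4 19.0
-10 56 -14.3 14.1
-8 58 -10.2 10.1
-6 50 -10.2 11.7
-4 53 -10.1 11.6
-2 28 -14.0 14.9
0 17 -18.1 18.9
2 22 -18.0 18.8
4 26 -18.8 19.6
6 20 -17.9 18.8
8 28 -17.9 19.5
10 18 -18.6 19.5
12 31 -19.3 18.7
14 21 -18.4 18.7
16 51 -19.0 20.1
18 142 -19.0 20.1
20 98 -19.0 20.0
22 151 -19.8 20.0
24 131 -19.6 20.0
26 122 -19.6 19.9
28 95 -19.6 19.9
roller top t -0.012675406914672272 0.013144819882096712 0.00041448761345099313 s -0.0258936440100132 0.015900107259999675
```

View pics/w12z.png

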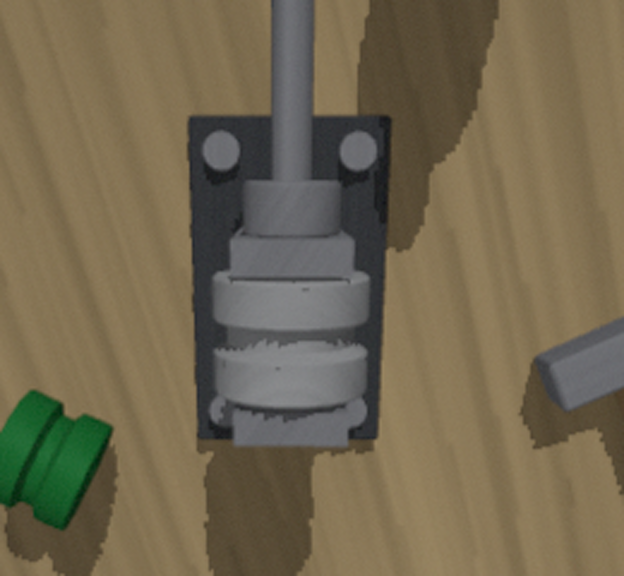

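Run:
```python
from h import *
np.set_printoptions(precision=4,suppress=True)
f=np.array([.2772,.9608,0]); n=np.array([-f[1],f[0],0]); o=np.array([.5829,.0527,0])
for c in("scene","side"):
    p,d=cams.read_camera(c); E=cloud(c,d)-o; s=E@f;t=E@n;z=E[...,2]
    k=(d>0)&(s>.045)&(s<.18)&(abs(t)<.02)&(z>.075)&(z<.125)
    for i in range(45,180,5):
        q=k&(s>i/1e3)&(s<(i+5)/1e3)
        if q.sum(): print(c,i,q.sum(),"t",t[q].min(),t[q].max(),"z",z[q].min(),z[q].max())
    print(c,"max s",s[k].max())
```

```text
scene 45 23 t -0.017439024292995802 0.013031337046911552 z 0.08851190065448117 0.11654500585842881
scene 50 53 t -0.016265455255699335 0.01412331434445222 z 0.08765102630677318 0.11881251847041552
scene 55 8 t -0.016578254450749976 0.005268445315974154 z 0.09842331565050998 0.10677476061842375
scene 60 6 t -0.006656111637498732 0.0015834012966819753 z 0.1018512004743426 0.1086106258162115
scene 65 6 t -0.006696731417495732 0.005046843287606425 z 0.10407789740339085 0.10745661637607125
scene 70 8 t -0.007730934373543104 0.005764335234673562 z 0.09895497423296523 0.1077907840089729
scene 75 6 t -0.006849338533620709 0.0023838037106080593 z 0.10190005493359644 0.10866288105785753
scene 80 11 t -0.008323118065209507 0.005221530808719586 z 0.10105354273036009 0.10802894036763748
scene 85 7 t -0.007351302728548223 0.003932461521963664 z 0.0999041404883982 0.10921725734649998
scene 90 10 t -0.007152229020915342 0.005343970612463636 z 0.1020407106310124 0.11060827743218701
scene 95 3 t -0.008078600631019027 0.0029747573971845268 z 0.10263473442892711 0.10499083663924572
scene 100 11 t -0.007
[... 1696 characters left out ...]
0015792827132416743 0.004835796142387118 z 0.09982530886452266 0.10972743066813442
side 105 4 t -0.0007057006913972957 0.005677658810712384 z 0.10165301346318827 0.10747938723697038
side 110 3 t -0.002710460330214845 0.003435109673255519 z 0.1060169471401136 0.10853319008495937
side 115 4 t -0.0027911116901307514 0.005572079973150889 z 0.101685526020126 0.10868641318990892
side 120 20 t -0.011194618606274935 0.009494633995762673 z 0.0899278879490598 0.11611355017380806
side 125 16 t -0.013359581685779928 0.011584677433570096 z 0.0927384681973081 0.11536823677850182
side 130 2 t 0.0038128745411344523 0.007321580838563032 z 0.10823377096842038 0.11082907025176074
side max s 0.13314005331570317
```

Scene and side depth both put the outer face of the pin head at fork x of about 0.133–0.136. That is a travel of about 0.071, so the roller is free. Now I grasp it.

play_rows([
  [[0.029,0.069,-0.1],[0,0,0]],
  [[0.029,0.069,-0.2],[0,0,0]],
  [[0.029,0.069,-0.28],[0,0,0]],
  [[0.029,0.069,-0.34],[0,0,0]],
  [[0.029,0.069,-0.39],[0,0,0]],
  [[0.029,0.069,-0.415],[0,0,0]],
  [[0.029,0.069,-0.415],[0,0,0]],
  [[0.029,0.069,-0.415],[0,0,0]],
])

```text
time: 17.92
tool_pos: [0.585, 0.0539, 0.0796]
tcp_rot: [-1.559, 0.219, -0.222]
wrist_force: [-0.2, -0.3, 0.2]
width: 1.001
```

```bash
python3 look.py w13
python3 - <<'E'
from h import *
s=bot.read_state(); o=np.array([.5829,.0527,0]);f=np.array([.2772,.9608,0]); e=s["tool_pos"]-o
print((e@f*1e3).round(1),(e@np.array([-f[1],f[0],0])*1e3).round(1),e[2])
E
```

```text
17.925 [0.585  0.0539 0.0796] [[0.9609439273452776, 0.0019419554456613364, 0.2767363317442816], [-0.27673707822435706, 0.00012148646965609577, 0.9609456669223726], [0.0018324939508953808, -0.9999981070232506, 0.000654152761344784]] 1.000830918793423 [-0.1907 -0.3129  0.1872]
1.8 -1.8 0.07978371848805639
```

View pics/w13.png

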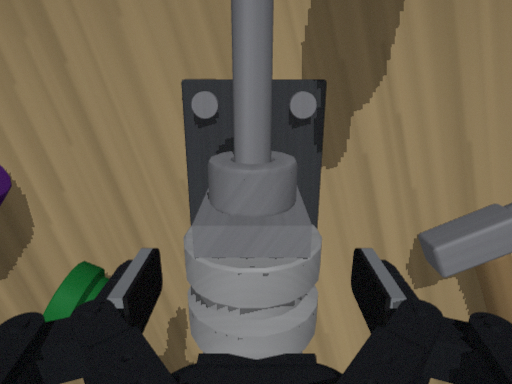

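play_rows([
  [[-0.0043,0,-0.005],[0,0,0]],
  [[-0.0043,0,-0.005],[0,0,0]],
  [[-0.0043,0,-0.005],[0,0,0]],
  [[-0.0043,0,-0.005],[0,0,0]],
  [[-0.0043,0,-0.005],[0,0,0]],
  [[-0.0043,0,-0.005],[0,0,0]],
], gripper=1.0, squeeze=60)

```text
time: 18.73
tool_pos: [0.5834, 0.054, 0.0774]
tcp_rot: [-1.559, 0.218, -0.222]
wrist_force: [1.2, -0.3, 5.9]
width: 0.64
```

play_rows([
  [[0,0,0.01],[0,0,0]],
  [[0,0,0.03],[0,0,0]],
  [[0,0,0.06],[0,0,0]],
  [[0,0,0.1],[0,0,0]],
  [[0,0,0.15],[0,0,0]],
  [[0,0,0.25],[0,0,0]],
  [[0,0,0.25],[0,0,0]],
])

```text
time: 19.6
tool_pos: [0.5859, 0.0542, 0.1823]
tcp_rot: [-1.558, 0.212, -0.228]
wrist_force: [0.5, 0.0, -1.1]
width: 0.648
```

```bash
python3 look.py w14
python3 - <<'E'
from h import *
p,d=cams.read_camera("side"); cv2.imwrite("pics/side14.png",cv2.resize(p[100:270,100:300,::-1],None,fx=4,fy=3.5,interpolation=cv2.INTER_CUBIC))
# tray
p,d=cams.read_camera("scene"); W=cloud("scene",d)
k=(d>0)&(W[...,2]>.025)&(W[...,2]<.042)&(W[...,0]>.35)&(W[...,0]<.68)&(W[...,1]>.22)&(W[...,1]<.52)
P=W[k]; print(len(P),cv2.minAreaRect((P[:,:2]*1000).astype(np.float32)))
r=cams.mark_of("scene","tray"); print([(x["conf"],towld("scene",x["xyz"])) for x in r[:2]])
E
```

```text
19.6 [0.5859 0.0542 0.1823] [[0.9609296933107626, 0.010053230403680974, 0.2766099366836524], [-0.27662900854062467, 0.0005311528586140479, 0.9609766435821798], [0.0095139974518971, -0.9999493239335138, 0.0032914157127298393]] 0.6480092974971792 [ 0.5113  0.0123 -1.1165]
798 ((509.3123474121094, 360.469970703125), (173.72315979003906, 223.3765106201172), 78.51024627685547)
[(0.92, array([ 0.5067389 ,  0.35690985, -0.00298923]))]
```

View pics/w14.png

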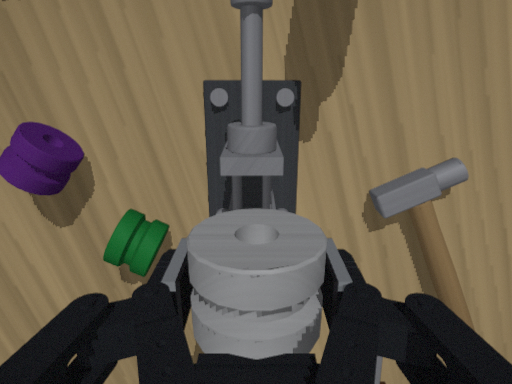

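View pics/side14.png

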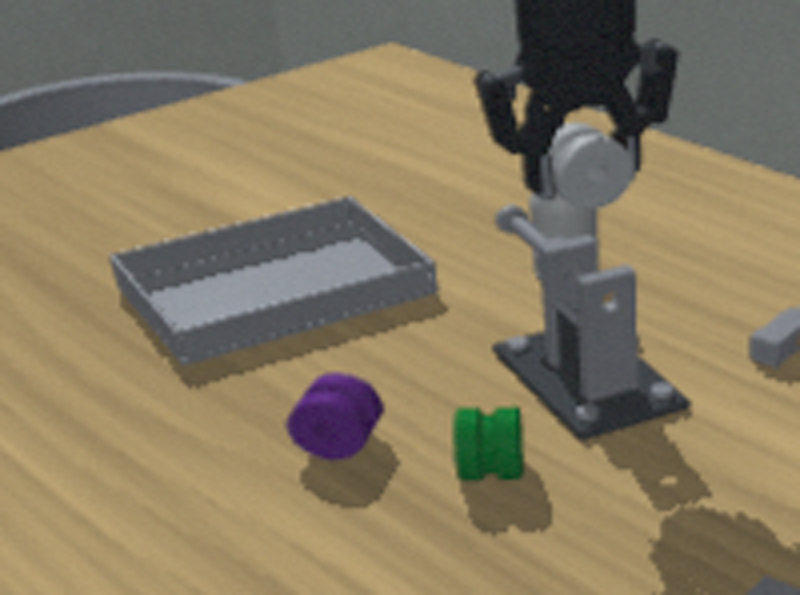

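The roller is lifted clear and the pin stays in the boss. The tray centre is at about (0.508, 0.358), and the tray's long side lies along the jaws.

play_rows([
  [[-0.025,0.1,0],[0,0,0]],
  [[-0.06,0.235,0],[0,0,0]],
  [[-0.1,0.37,0],[0,0,0]],
  [[-0.13,0.5,0],[0,0,0]],
  [[-0.165,0.63,0],[0,0,0]],
  [[-0.195,0.72,-0.05],[0,0,0]],
  [[-0.195,0.76,-0.13],[0,0,0]],
  [[-0.195,0.76,-0.22],[0,0,0]],
  [[-0.195,0.76,-0.3],[0,0,0]],
  [[-0.195,0.76,-0.3],[0,0,0]],
])

```text
time: 21.05
tool_pos: [0.5004, 0.3555, 0.0514]
tcp_rot: [-1.567, 0.226, -0.214]
wrist_force: [-0.4, -1.2, -1.5]
width: 0.642
```

```bash
python3 look.py w15
python3 - <<'E'
from h import *
s=bot.read_state(); print(s["tool_pos"],s["wrist_force"])
W=cloud("wrist",np.load("pics/w15.npz")["d"],dict(tool_pos=np.load("pics/w15.npz")["pos"],tcp_rot=np.load("pics/w15.npz")["rot"]))
print("tray floor z",[np.median(W[r:r+10,c:c+10,2]) for r,c in((60,200),(60,300),(120,140),(120,380))])
E
```

```text
21.05 [0.5004 0.3555 0.0514] [[0.9610056313358848, -0.008834662034859386, 0.27638763591638293], [-0.2764426937049653, -0.005752656401591005, 0.9610131861954173], [-0.006900263608004942, -0.9999444263013094, -0.007970612967958923]] 0.6421158401203375 [-0.4174 -1.2205 -1.5233]
[0.50225501 0.35663898 0.05391222] [ 0.82912234 -0.21302509 -1.45173176]
tray floor z [np.float64(0.01446819678215934), np.float64(0.004163542908043001), np.float64(0.00398952322436882), np.float64(0.003994076150257389)]
```

View pics/w15.png

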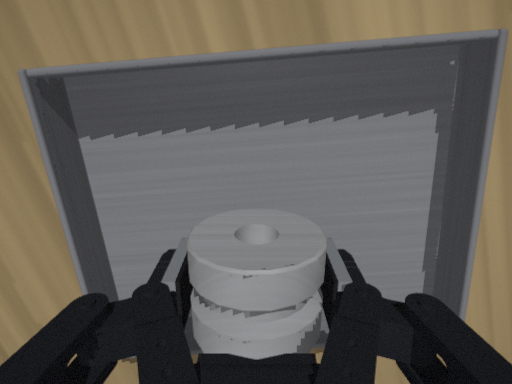

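play_rows([
  [[0.012,0,-0.03],[0,0,0]],
  [[0.012,0,-0.06],[0,0,0]],
  [[0.012,0,-0.08],[0,0,0]],
  [[0.012,0,-0.092],[0,0,0]],
  [[0.012,0,-0.1],[0,0,0]],
  [[0.012,0,-0.105],[0,0,0]],
  [[0.012,0,-0.105],[0,0,0]],
  [[0.012,0,-0.105],[0,0,0]],
])

```text
time: 22.1
tool_pos: [0.5093, 0.3581, 0.0148]
tcp_rot: [-1.559, 0.22, -0.22]
wrist_force: [0.5, -0.1, -2.5]
width: 0.646
```

play_rows([
  [[0,0,-0.005],[0,0,0]],
  [[0,0,-0.009],[0,0,0]],
  [[0,0,-0.0125],[0,0,0]],
  [[0,0,-0.0125],[0,0,0]],
  [[0,0,-0.0125],[0,0,0]],
])

```text
time: 22.72
tool_pos: [0.5092, 0.358, 0.0096]
tcp_rot: [-1.56, 0.22, -0.22]
wrist_force: [-0.0, -0.6, -1.2]
width: 0.645
```

play_rows([
  [[0,0,-0.002],[0,0,0]],
  [[0,0,-0.002],[0,0,0]],
  [[0,0,-0.002],[0,0,0]],
])

```text
time: 23.1
tool_pos: [0.5091, 0.358, 0.0095]
tcp_rot: [-1.56, 0.22, -0.22]
wrist_force: [-2.5, -2.3, 4.7]
width: 0.639
```

The roller touches the tray floor: the vertical force went from -2.5 to +4.7 N. I release it now.

play_rows([
  [[0,0,0],[0,0,0]],
  [[0,0,0],[0,0,0]],
  [[0,0,0],[0,0,0]],
  [[0,0,0],[0,0,0]],
  [[0,0,0],[0,0,0]],
], gripper=0.1)

```text
time: 23.72
tool_pos: [0.5091, 0.3579, 0.0086]
tcp_rot: [-1.56, 0.22, -0.22]
wrist_force: [0.2, 0.4, -0.7]
width: 0.896
```

```bash
python3 look.py w16
```

```text
23.725 [0.5091 0.3579 0.0086] [[0.9609669470239246, -3.462128266371045e-05, 0.2766631987252457], [-0.2766631984473834, 1.266823835816e-05, 0.9609669476440799], [-3.6774743671252885e-05, -0.9999999993204414, 2.5953235431308563e-06]] 0.8957647297924181 [ 0.2078  0.4025 -0.7087]
```

View pics/w16.png

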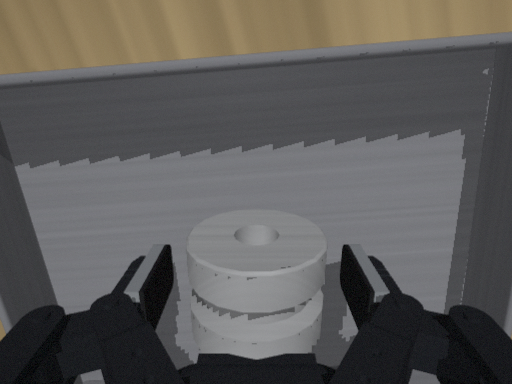

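The roller rests centred between the open pads. I raise the arm.

play_rows([
  [[0,0,0.03],[0,0,0]],
  [[0,0,0.1],[0,0,0]],
  [[0,0,0.25],[0,0,0]],
  [[0,0,0.4],[0,0,0]],
  [[0,0,0.55],[0,0,0]],
  [[0,0,0.65],[0,0,0]],
  [[0,0,0.65],[0,0,0]],
], gripper=0.0)

```text
time: 24.65
tool_pos: [0.5115, 0.3595, 0.2756]
tcp_rot: [-1.552, 0.213, -0.226]
wrist_force: [-0.0, -0.1, 0.1]
width: 1.002
```

```bash
python3 look.py w17
python3 - <<'E'
from h import *
np.set_printoptions(precision=4,suppress=True)
for n in("side","scene"):
    p,d=cams.read_camera(n); cv2.imwrite(f"pics/{n}17.png",p[:,:,::-1])
    for l in["roller","punch","chisel","hammer","oil_bottle"]:
        r=cams.mark_of(n,l)
        print(n,l,[(round(x["conf"],2),towld(n,x["xyz"]).round(4).tolist()) for x in r[:4]])
E
```

```text
24.65 [0.5115 0.3595 0.2756] [[0.9609472955287761, 0.009284476256499863, 0.27657565640629644], [-0.27663599952604534, 0.005981393296858983, 0.9609561627360814], [0.007267666899157366, -0.9999390088574758, 0.0083162240814032]] 1.001649669189732 [-0.0367 -0.1443  0.0963]
side roller [(0.94, [0.4027, 0.1151, 0.0272]), (0.68, [0.5062, 0.352, 0.0321]), (0.55, [0.4552, 0.0148, 0.0245])]
side punch [(0.98, [0.6285, -0.3118, 0.0355])]
side chisel [(0.6, [0.4665, -0.3291, 0.0355])]
side hammer [(0.88, [0.75, -0.13, 0.0015])]
side oil_bottle [(0.56, [0.7031, 0.2061, -0.0027])]
scene roller [(0.86, [0.515, 0.3585, 0.0311]), (0.65, [0.4508, 0.016, 0.0275]), (0.56, [0.4011, 0.1183, 0.024]), (0.18, [0.5057, 0.3563, -0.0018])]
scene punch [(0.57, [0.7505, -0.127, 0.0035])]
scene chisel [(0.73, [0.5062, 0.3592, 0.0344]), (0.56, [0.4659, -0.3277, 0.0332])]
scene hammer [(0.9, [0.7523, -0.125, 0.0018])]
scene oil_bottle [(0.66, [0.5698, 0.0185, 0.0935]), (0.62, [0.6956, 0.208, -0.0061])]
```

View pics/w17.png

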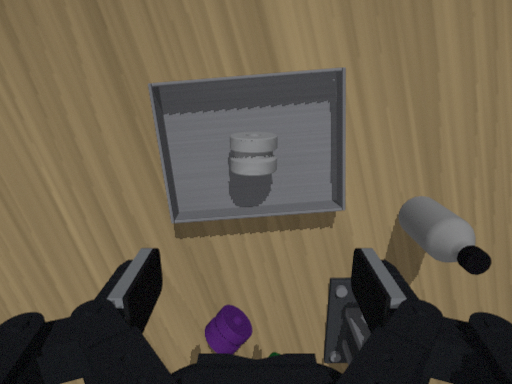

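View pics/scene17.png

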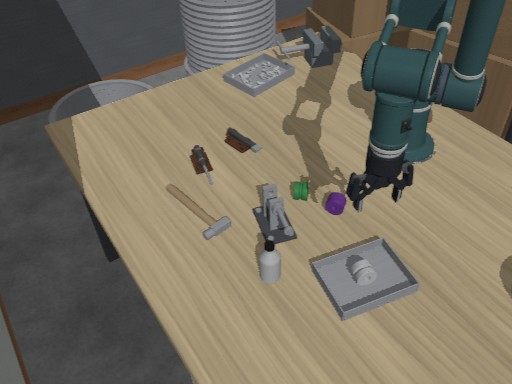

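Run:
```python
from workcell import bot
print(bot.finish_job(), bot.read_state()["time"])
```

```text
the job is handed in; nothing more can be done
the job is handed in; nothing more can be done
```

The roller is off its fork and lying in the tray, and I handed the job in at about 25 s of the 64 s allowed; no verdict was reported.

I drove the pin from its plain end with the drift punch, against about 10–12 N. The punch then went back flat on its rest, and the roller was lifted out and lowered until it touched the tray floor before I released it.

**Last checks:**
- **Pin:** depth readings from two cameras put its head about 71 mm out, past the 62 mm needed and still held in the boss.
- **Roller:** it lies in the middle of the tray, centred at z of about 32 mm, as expected for lying on its side.
- **Punch:** it is on its rest with its axis at z of about 36 mm.
- **Chisel, hammer and bottle:** they are within a few mm of their first readings, which is as close as the networks measure.

**Disagreements:**
- In the last scene picture the networks gave a few wrong matches: "punch" on the hammer, "chisel" on the tray and "bottle" on the fork. The side camera and the pictures themselves contradicted all three.
- The opening reading for the punch handle was about 17 mm where 20 mm was expected. The punch did not slip.
- I took no later picture to check that the roller stays still after release.

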